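Box up the concretion: load, lid on, clamp down

ROBOT

A 6-joint arm with a two-finger parallel gripper is mounted at the origin on a cart in front of the work surface, level with it; the furniture and walls round the work are solid. World frame = base frame: x ahead of the robot, y to its left, z up, the work surface at z = 0. Lengths are in m, angles in degrees, forces in N, time in s.
With the tool pointing down it reaches from about 0.4 to 0.825 m from the base axis. Payload 7 kg.
Tool frame: the origin (TCP) lies midway between the tips of the shut fingers; the grasp point (between the pads) lies 19 mm behind it (r.grip_depth is the distance from the TCP to the grasp point, in m); z points along the fingers, y is the line along which they close (so a half turn about z gives the same grasp; the last joint's range is limited). The gripper opens to 88 mm and grips with 3 to 60 N. Pads are 19 mm wide; open, the fingers measure 130 mm over their backs; the gripper's body (78 mm by 193 mm) begins 47 mm behind the grasp point.
Start: joints at [82.34, 20.546, 0.682, 0, -70.136, -16.507], TCP at [0.276, 0.616, 0.227] pointing down, gripper open.
Joint ranges: [-176.03, 176.03], [-82.01, 121.73], [-58.28, 71.71], [-173.87, 95.51], [-174.79, -0.11], [-173.66, 173.66]. Speed limits (degrees/s): [136.94, 136.94, 172.46, 180, 180, 180].

INTERFACE

Orientations are given as [roll, pitch, yaw] about the fixed x, y, z axes, in that order (R = Rz(yaw) Ry(pitch) Rx(roll)).
In Python, from plant import r, capture, close_job, search_frame, outline_of gives the robot as it stands.
- The arm moves only by the shell command python3 -m creep 'ROWS' [FORCE]. ROWS is JSON, a list of rows, each a list of 7 numbers: the finger opening in mm, from 0 to 87.6, then the shift along the world's x, y, z in units of 25 mm (1.0 is 25 mm), then the turn, a rotation vector about the world's x, y, z in degrees. In form: [[hand, x, y, z, ax, ay, az], ...]. A call has 1 to 8 rows; each row shifts and turns the commanded pose from where the row before left it; what a row does not reach is not made up. A row lasts 1/12 s, in which the tool goes at most 41.7 mm and 7.16 degrees, less where a joint would pass 70% of its speed; a pose out of reach is approached as far as the arm can. A call is refused whole if a number of a shift passes 1 or a number of a turn 7.16, either way. A call with a gripper value outside its range is refused whole. The fingers move at their own pace and stop on an object; FORCE is the grip in N (left out, the last holds). Time passes only in rows, so rows that do not move let the fingers close. It gives the time, the measured TCP pose, the force, the opening and the grip force at its end, in the units of the state.
- r.get_state(): the state, without advancing time (a new reading comes with each control period).
- capture(name): name is "side" or "top" or "wrist"; returns a dict with "frame" (480x640x3 uint8, red, green, blue), "K" (3x3 intrinsics, pixels), "origin" and "rotation" of the camera in the world. Camera axes: x right, y down, z forward; pixel columns grow to the right and rows downward; lengths in m; the calibration is good to about 2 mm. The wrist camera is an equidistant fisheye: a pixel r from the principal point sees the ray r / f radians off the axis. A picture is of the moment at which its call begins. There is no depth.
- close_job(): hands the job in; it is judged then, once.
Trained networks look in a picture, given as the dict that the camera call returned (one of the last four; its "shot" number tells which), for a name from the list of things; names that differ only in an ending like _2 or _b are one class to them, and where a whole thing is asked for, a point or a joint stands for the part that bears it (a point fixed in the world has none). Each returns a list of dicts, best first, with "conf" (0 to 1); they miss things now and then, are a little off and sometimes report something else, mostly with a low value. They report only what shows in the picture. A call takes as long as a camera call. They do not tell look-alikes from the thing itself.
- search_frame(picture, target): "bbox" ([left, top, right, bottom] in pixels, round what is visible of it).
- outline_of(picture, target): "region" (480x640 bool, what is visible of it) and "bbox" ([left, top, right, bottom] in pixels, round what is visible of it).
The state is a dict: "time_s": time; "joints": joint angles; "qd": joint speeds; "joint_torque": joint torques, N m; "tcp_pos": TCP position; "eef_rot": TCP orientation; "contact_force": force on the tool from outside, world axes, zero at the start; "moment": the same for the moment, N m; "gripper_width": finger opening in m; "gripper_force": force on a finger pad.
Only numpy, scipy, OpenCV 4.12 (cv2) and the standard library are available. Lean on these libraries where they do the work, as an engineer would, in place of code of your own. Each camera call takes 0.05 s, during which the arm holds its last target. There are 200 camera calls.

TASK

Pack the lump of iron concretion for transport: put it in the grey clamp box, set the loose grey lid on the box so that it sits fully seated and level on the rim all round, then swing the steel clamp down until its pad rests on the lid. Leave the glazed sherd, the glass vial and everything else where they are.

Things in the scene. Friction and masses are not known exactly. Their poses are not given: they have to be found in the camera images.
- find_box: open grey plastic box fixed to a plywood baseboard. Origin: on the worktop below the centre of the box. Box 150 mm along its y, 100 mm along its x, walls 5 mm (inside 140 x 90); inner floor 13 mm, rim 63 mm above the worktop. Baseboard 124 (x) x 216 (y) x 8 mm, centred at y = -20 mm. A steel clevis with a clamp arm stands outside the box's -y end
- box_floor (a point): centre of the box's inner floor, 13 mm above the worktop; axes as find_box
- box_rim (a point): centre of the box's mouth, at the height of the rim (63 mm); axes as find_box
- clamp (a joint): angle of the clamp arm in rad: 0 = arm level, pad resting on the top of the seated lid; grows as it opens; about 1.57 = upright; at the start it leans away from the box (1.8 to 2.15); without a lid under it it goes down to -0.12. Stiff hinge (0.1 N m): it stays where it is left
- clamp_hinge (a point): axis of the clamp hinge, 97 mm from the box centre towards the box's -y and 80 mm above the worktop; the axis runs along the box's x; axes as find_box
- clamp_tip (a point): on the steel clamp arm, 55 mm from the hinge axis, on the face that is on top when closed (85 mm above the worktop, 42 mm from the box centre) and faces away from the box when open. Arm 18 mm wide, 10 mm thick, 67 mm long from the hinge; 14 mm rubber pad, 6 mm thick, under the tip. Site y axis: along the arm away from the hinge; z axis: out of that face
- box_lid: loose grey lid lying right way up on the tiles (3.5 mm lower than the wooden top), 150 g. Origin: centre of its underside; z up, y along its long side. Plate 106 (x) x 156 (y) x 6 mm, its underside 8 mm above the origin; below it a plug 85 x 135 mm (80 x 130 at the bottom), 2.5 mm play in the box each side. Fits either way round. Seated, the origin is 55 mm above the worktop, over the box centre
- lid_handle (a point): centre of the lid's bar handle, 39 mm above the lid's origin: bar 12 mm wide (x), 44 mm long (y), its top 44 mm and its underside 34 mm above the lid's origin (the plate's top is at 14 mm)
- concretion: brown rough rounded lump of iron concretion, 38 (x) x 41 (y) x 23 mm high, 90 g. Origin: centre of its underside. On the wooden top (z = 0) or on the tiles (z = -3.5 mm)
- sherd_glazed: flat white and blue glazed pottery sherd, 28 x 36 x 7 mm, bystander. Origin: centre of its underside
- vial_a: glass sample vial with a white screw cap, standing, 24 mm diameter, 58 mm high, bystander. Origin: centre of its underside
- ring_magnifier: bench magnifier lamp left of the work, fixed; keep clear of it. White round foot, 180 mm wide and up to 140 mm high, centred 365 mm to the right (-y) and 17 mm nearer (-x) of this origin; from it a thin arm runs left (+y) and up over the bench, from 120 mm above the worktop at the foot to 230 mm, at about this origin's x (further left it carries the lens). Pass it in front or above 0.3 m
There are look-alikes about, which are no part of the job. Leave any yellow look-alike of the box_lid alone.

How it is judged:
By the outcome, as a careful person would: the job done as asked, in the order asked, and still so for the second after the job is handed in, with the robot touching nothing.
It also fails if it takes over 72 s, if anything falls off the work surface, if the arm or the gripper's body presses on something with over 40 N, if the wrist force passes 120 N, or if a joint passes its speed limit or range.

## Working session

There is one attempt and no reset: what is moved stays moved. The work goes in short steps, Python scripts to look and compute and a shell command to move; the robot and the scene stay as the last step left them, time stands still between calls to the robot, and variables do not carry over. Pictures are saved under pics/ and viewed, at most 10 in all, crops included, and the job is handed in when it is done.

```bash
mkdir -p pics; cat > h.py <<'E'
import numpy as np, cv2
from plant import r, capture, close_job, search_frame, outline_of
def save(c,name,crop=None,s=1):
    f=c["frame"][:,:,::-1]
    if crop: f=f[crop[1]:crop[3],crop[0]:crop[2]]
    if s!=1: f=cv2.resize(f,None,fx=s,fy=s,interpolation=cv2.INTER_CUBIC)
    cv2.imwrite("pics/"+name+".png",f)
def ray(c,u,v,fish=False):
    K=c["K"];x=(u-K[0,2])/K[0,0];y=(v-K[1,2])/K[1,1]
    if fish:
        t=np.hypot(x,y);k=np.sin(t)/max(t,1e-9);d=np.array([x*k,y*k,np.cos(t)])
    else: d=np.array([x,y,1.])
    return np.asarray(c["rotation"])@d
def atz(c,u,v,z,fish=False):
    d=ray(c,u,v,fish);o=np.asarray(c["origin"]);return o+d*(z-o[2])/d[2]
def proj(c,p,fish=False):
    q=np.asarray(c["rotation"]).T@(np.asarray(p)-c["origin"]);K=c["K"]
    if fish:
        t=np.arctan2(np.hypot(q[0],q[1]),q[2]);q=np.array([*(q[:2]/np.hypot(q[0],q[1])*t),1])
    return np.array([K[0,0]*q[0]/q[2]+K[0,2],K[1,1]*q[1]/q[2]+K[1,2]])
E
python3 - <<'E'
from h import *
np.set_printoptions(precision=4,suppress=True)
for n in ["top","side"]:
    c=capture(n);save(c,n+"0");print(n,c["K"].tolist(),c["origin"],c["rotation"])
    for t in ["find_box","clamp","box_lid","lid_handle","concretion","sherd_glazed","vial_a","ring_magnifier"]:
        print(t,[(round(d["conf"],2),np.round(d["bbox"]).tolist()) for d in search_frame(c,t)][:4])
print(r.get_state())
E
```

```text
top [[530.5749480956881, 0.0, 321.43189191344726], [0.0, 530.5749480956881, 238.7853021395514], [0.0, 0.0, 1.0]] [0.1938 0.0151 1.5262] [-168.3647   -0.1405  -95.0013]
find_box [(0.66, [298.0, 184.0, 375.0, 234.0]), (0.31, [418.0, 198.0, 475.0, 235.0])]
clamp [(0.46, [364.0, 200.0, 380.0, 209.0])]
box_lid [(0.91, [467.0, 253.0, 507.0, 308.0]), (0.62, [419.0, 200.0, 473.0, 237.0])]
lid_handle [(0.71, [466.0, 255.0, 508.0, 309.0]), (0.56, [418.0, 198.0, 472.0, 236.0])]
concretion [(0.59, [366.0, 255.0, 380.0, 264.0])]
sherd_glazed [(0.4, [401.0, 254.0, 410.0, 260.0])]
vial_a [(0.56, [337.0, 255.0, 347.0, 266.0])]
ring_magnifier [(0.75, [362.0, 201.0, 378.0, 211.0])]
side [[469.18407329943705, 0.0, 310.94585034749576], [0.0, 469.18407329943705, 240.53208639538954], [0.0, 0.0, 1.0]] [1.021  0.646  0.9645] [-136.9936   -0.8517  141.1392]
find_box [(0.76, [232.0, 201.0, 299.0, 288.0])]
clamp [(0.59, [246.0, 198.0, 252.0, 226.0])]
box_lid [(0.95, [195.0, 169.0, 243.0, 212.0]), (0.81, [227.0, 139.0, 281.0, 170.0])]
lid_handle [(0.92, [196.0, 170.0, 243.0, 207.0]), (0.79, [225.0, 134.0, 283.0, 168.0])]
concretion [(0.6, [283.0, 204.0, 294.0, 223.0])]
sherd_glazed []
vial_a [(0.71, [196.0, 174.0, 246.0, 210.0]), (0.5, [309.0, 220.0, 314.0, 236.0])]
ring_magnifier []
{'time_s': 0.9, 'joints': array([ 82.3399,  20.5447,   0.6838,  -0.001 , -70.135 , -16.5061]), 'qd': array([-0.0974,  0.0388, -0.0692,  0.0784, -0.0091, -0.0556]), 'joint_torque': array([  0.0001, -58.236 ,  29.3306,   7.0026,   0.0125,  -0.    ]), 'tcp_pos': array([0.2763, 0.6158, 0.2266]), 'eef_rot': array([-179.9963,    0.0021,  -24.1666]), 'contact_force': array([-0.5563,  0.8263, -0.1192]), 'moment': array([0.0494, 0.0388, 0.0018]), 'gripper_force': 0.0, 'gripper_width': 0.08767404099042643}
```

```bash
python3 - <<'E'
s=open('h.py').read()
s=s.replace('np.asarray(c["rotation"])','RM(c)').replace('def ray','from scipy.spatial.transform import Rotation as Ro\ndef RM(c): return Ro.from_euler("xyz",c["rotation"],degrees=True).as_matrix()\ndef ray')
open('h.py','w').write(s)
import cv2
f=cv2.imread('pics/top0.png')[150:330,260:530]
cv2.imwrite('pics/top0c.png',cv2.resize(f,(800,533),interpolation=cv2.INTER_CUBIC))
f=cv2.imread('pics/side0.png')[110:310,150:420]
cv2.imwrite('pics/side0c.png',cv2.resize(f,(800,593),interpolation=cv2.INTER_CUBIC))
E
```

```text
(no output)
```

View pics/top0c.png

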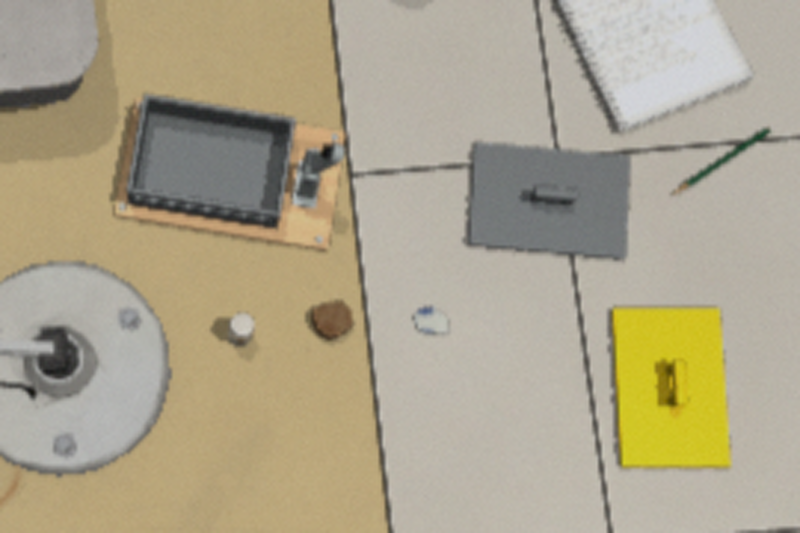

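View pics/side0c.png

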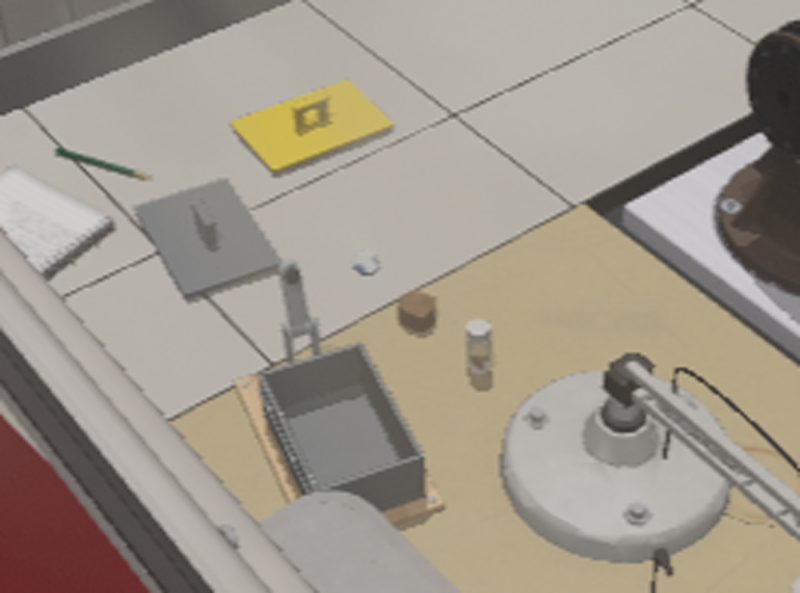

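The top picture shows the empty box (full-frame px ~331,204), with the clamp at its right end (366,207). The brown lump is at (372,258), the vial (341,261), the sherd (405,258), the grey lid (445,217) and the yellow look-alike lid (486,280). The side picture agrees.

Possible lumps: only the brown one at (372,258). The other small objects are the white/blue sherd (405,258) and the vial (341,261). Lids: grey (445,217) or yellow (486,280), so I choose grey.

```bash
python3 - <<'E'
from h import *
np.set_printoptions(precision=4,suppress=True)
def ctr(m): 
    k,_=cv2.findContours(m.astype(np.uint8),cv2.RETR_EXTERNAL,cv2.CHAIN_APPROX_NONE);k=max(k,key=cv2.contourArea);return k
c=capture("top");s=capture("side")
H={"concretion":.01,"sherd_glazed":.003,"vial_a":.03,"box_lid":.0105,"find_box":.063,"clamp":.1}
for n in H:
  for cam,nm in ((c,"top"),(s,"side")):
    for d in outline_of(cam,n)[:3]:
        k=ctr(d["region"]);(cx,cy),wh,a=cv2.minAreaRect(k)
        box=cv2.boxPoints(((cx,cy),wh,a))
        print(n,nm,round(d["conf"],2),(round(cx),round(cy)),"at",atz(cam,cx,cy,H[n])[:2])
        if n in("box_lid","find_box"): print("   corners",np.array([atz(cam,*p,H[n])[:2] for p in box]).tolist())
# top-image points by eye: px=260+u/2.963, py=150+v/2.963
P=lambda u,v,z:atz(c,260+u/2.963,150+v/2.961,z)[:2]
print("rim corners",[P(*p,.063) for p in((146,96),(293,120),(279,225),(131,200))])
print("lid corners",[P(*p,.0105) for p in((475,143),(630,154),(625,258),(469,243))])
print("lid handle",P(553,195,.04)); print("foot",P(62,365,.02),"grey",P(40,50,.1),"lump",P(331,320,.01))
E
```

```text
concretion top 0.44 (371, 258) at [ 0.4355 -0.154 ]
sherd_glazed top 0.67 (338, 207) at [ 0.5973 -0.073 ]
sherd_glazed top 0.4 (405, 258) at [ 0.4295 -0.2535]
sherd_glazed side 0.62 (272, 198) at [ 0.4295 -0.2524]
vial_a side 0.57 (311, 226) at [ 0.4294 -0.0658]
box_lid top 0.94 (445, 217) at [ 0.5378 -0.3841]
   corners [[0.49510757885594103, -0.2963488800474756], [0.6054751686160181, -0.3174129680794281], [0.5810259429189923, -0.4730600663472209], [0.4711328967054254, -0.4497899310672814]]
box_lid top 0.71 (486, 280) at [ 0.3416 -0.4761]
   corners [[0.42292017052840114, -0.4327067091909549], [0.4133470908188953, -0.5426457799062825], [0.261871487129275, -0.5186649776023113], [0.27127908113197435, -0.4109345740320383]]
box_lid side 0.71 (220, 189) at [ 0.5376 -0.3804]
   corners [[0.573848932469865, -0.46443567917049045], [0.4493710418343181, -0.45735616764183806], [0.5027809759858052, -0.29959902366237967], [0.6172231129291762, -0.3110831584121362]]
box_lid side 0.66 (254, 152) at [ 0.3456 -0.4752]
   corners [[0.41408056841020613, -0.5410611211537171], [0.22542995579085157, -0.52
[... 496 characters left out ...]
5797102478155729, 0.08743318013641033], [0.7009762588735127, 0.08350710744833323]]
find_box side 0.46 (219, 189) at [ 0.5651 -0.3256]
   corners [[0.6017926499557016, -0.4080543957762248], [0.48318643535604344, -0.4158245772902669], [0.5298922997285932, -0.24635156717799944], [0.6382186711718911, -0.24519510681369505]]
clamp side 0.73 (248, 210) at [ 0.5669 -0.1637]
rim corners [array([0.6617, 0.0056]), array([ 0.6252, -0.1342]), array([ 0.5225, -0.1103]), array([0.5592, 0.0286])]
lid corners [array([ 0.6011, -0.3186]), array([ 0.5764, -0.4715]), array([ 0.4715, -0.4513]), array([ 0.4999, -0.2999])]
lid handle [ 0.5344 -0.3813]
foot [0.4122 0.1085] grey [0.7042 0.1027] lump [ 0.4351 -0.156 ]
```

View pics/top0.png

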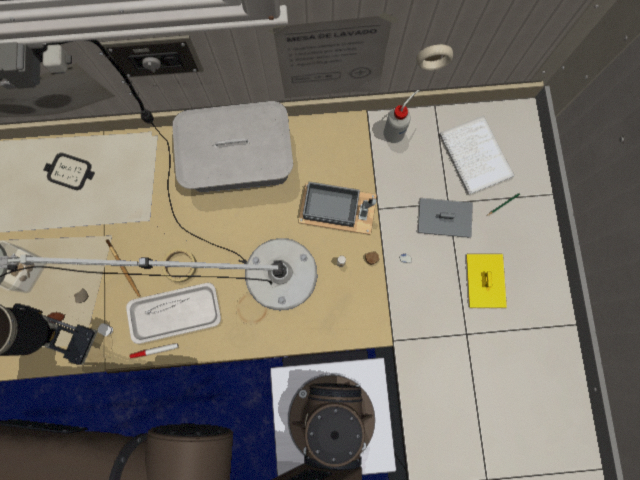

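```bash
python3 -m creep '[[87,0,0,1,0,0,0],[87,0,0,1,0,0,0],[87,0,0,1,0,0,0],[87,0,0,1,0,0,0],[87,0,0,1,0,0,0],[87,0,0,1,0,0,0],[87,0,-1,0,0,0,0],[87,0,-1,0,0,0,0]]' 20
```

```text
time_s: 2.27
tcp_pos: [0.2763, 0.5665, 0.3773]
eef_rot: [-179.9, 0.0, -24.1]
contact_force: [0.0, -1.0, -0.7]
gripper_width: 0.0869
gripper_force: 0.0
```

The full top view adds a larger grey lidded container at (232,145), beyond the box. It's furniture and not part of the job. The magnifier foot is at (280,272).

```bash
python3 -m creep '[[87,0.3,-1,0.1,0,0,-7],[87,0.3,-1,0.1,0,0,-7],[87,0.3,-1,0.1,0,0,-7],[87,0.3,-1,0.1,0,0,-7],[87,0.3,-1,0.1,0,0,-7],[87,0.3,-1,0.1,0,0,-7],[87,0.3,-1,0.1,0,0,-7],[87,0.3,-1,0.1,0,0,-7]]'
python3 -m creep '[[87,0.3,-1,0,0,0,-7],[87,0.3,-1,0,0,0,-3],[87,0.3,-1,0,0,0,0],[87,0.3,-1,0,0,0,0],[87,0.3,-1,0,0,0,0],[87,0.3,-1,0,0,0,0],[87,0.3,-1,0,0,0,0],[87,0.3,-1,0,0,0,0]]'
python3 -m creep '[[87,0.2,-1,0,0,0,0],[87,0.2,-1,0,0,0,0],[87,0.2,-1,0,0,0,0],[87,0.2,-1,0,0,0,0],[87,0.1,-1,0,0,0,0],[87,0.1,-1,0,0,0,0],[87,0,-1,0,0,0,0],[87,0,-1,0,0,0,0]]'
```

```text
time_s: 2.93
tcp_pos: [0.3365, 0.3645, 0.3969]
eef_rot: [-180.0, 0.0, -80.5]
contact_force: [-0.1, -0.4, 0.5]
gripper_width: 0.0873
gripper_force: 0.0
time_s: 3.6
tcp_pos: [0.3964, 0.1645, 0.3969]
eef_rot: [-180.0, 0.0, -90.2]
contact_force: [0.3, -0.6, 0.4]
gripper_width: 0.0867
gripper_force: 0.0
time_s: 4.27
tcp_pos: [0.4211, -0.0355, 0.3968]
eef_rot: [-180.0, 0.0, -90.2]
contact_force: [1.2, 0.0, 0.5]
gripper_width: 0.0871
gripper_force: 0.0
```

```bash
python3 -m creep '[[87,0.5,-1,-0.5,0,0,0],[87,0.5,-1,-0.5,0,0,0],[87,0.5,-1,-0.5,0,0,0],[87,0.5,-1,-0.5,0,0,0],[87,0,0,0,0,0,0],[87,0,0,0,0,0,0]]'
python3 - <<'E'
from h import *
np.set_printoptions(precision=4,suppress=True)
c=capture("wrist");save(c,"w1");print(c["K"],c["origin"],c["rotation"])
for n,z in {"concretion":.012,"sherd_glazed":.0,"vial_a":.058,"box_lid":.0105,"find_box":.063,"clamp":.1}.items():
    for d in outline_of(c,n)[:2]:
        ys,xs=np.nonzero(d["region"]);print(n,round(d["conf"],2),np.round(d["bbox"]),atz(c,xs.mean(),ys.mean(),z,True))
E
```

```text
time_s: 4.77
tcp_pos: [0.4711, -0.1353, 0.3454]
eef_rot: [179.8, -0.0, -90.3]
contact_force: [-0.7, 0.0, 0.0]
gripper_width: 0.0865
gripper_force: 0.0
[[371.6483   0.     318.4143]
 [  0.     371.6483 233.705 ]
 [  0.       0.       1.    ]] [ 0.4706 -0.2105  0.5031] [163.9412  -0.2065 179.6498]
concretion 0.74 [334. 158. 360. 186.] [ 0.4319 -0.1554  0.012 ]
sherd_glazed 0.64 [343.  83. 365. 111.] [ 0.4247 -0.254   0.    ]
vial_a 0.97 [341. 226. 361. 256.] [ 0.4303 -0.0734  0.058 ]
box_lid 0.63 [221.   0. 308.  65.] [ 0.5378 -0.3481  0.0105]
find_box 0.62 [182. 149. 292. 315.] [ 0.5711 -0.0975  0.063 ]
clamp 0.52 [184. 151. 293. 311.] [ 0.5627 -0.1067  0.1   ]
```

View pics/w1.png

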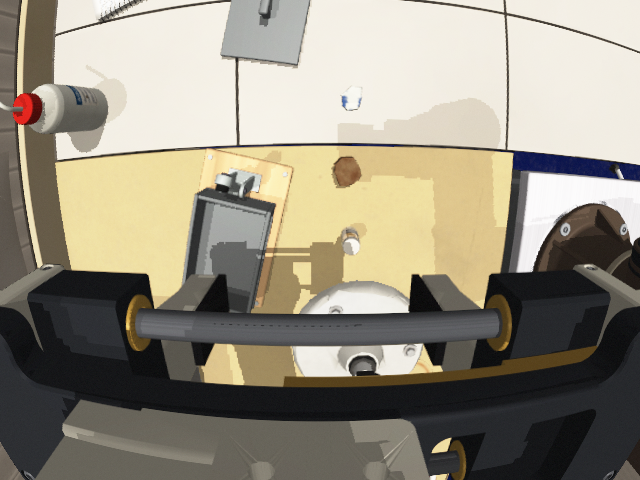

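The wrist picture shows the brown lump at (347,171), the sherd at (352,98), the vial at (351,241), the grey lid (265,30), and the box with the clamp leaning back at (240,182). One crop of the lump next, moving closer in the same step.

```bash
python3 -m creep '[[87,-0.4,-0.2,-1,0,0,0],[87,-0.4,-0.2,-1,0,0,0],[87,-0.4,-0.2,-1,0,0,0],[87,-0.3,-0.2,-1,0,0,0],[87,0,0,-1,0,0,0],[87,0,0,-1,0,0,0],[87,0,0,-1,0,0,0],[87,0,0,-1,0,0,0]]'
python3 -m creep '[[87,0,0,-1,0,0,0],[87,0,0,-0.6,0,0,0],[87,0,0,0,0,0,0]]'
python3 - <<'E'
from h import *
np.set_printoptions(precision=4,suppress=True)
c=capture("wrist")
for d in outline_of(c,"concretion")[:2]:
    ys,xs=np.nonzero(d["region"]);print(round(d["conf"],2),np.round(d["bbox"]),atz(c,xs.mean(),ys.mean(),.012,True))
    k,_=cv2.findContours(d["region"].astype(np.uint8),0,1);k=max(k,key=len)[:,0]
    P=np.array([atz(c,*p,.01,True)[:2] for p in k]);print(P.min(0),P.max(0))
x,y=int(xs.mean()),int(ys.mean());save(c,"w2",(max(x-130,0),max(y-100,0),x+130,y+100),2.5)
E
```

```text
time_s: 5.78
tcp_pos: [0.434, -0.1537, 0.1461]
eef_rot: [-179.9, 0.0, -90.1]
contact_force: [-0.2, 0.6, -0.3]
gripper_width: 0.0871
gripper_force: 0.0
time_s: 6.03
tcp_pos: [0.4319, -0.1537, 0.104]
eef_rot: [179.7, 0.0, -90.1]
contact_force: [-1.6, -0.5, -0.5]
gripper_width: 0.087
gripper_force: 0.0
0.97 [293. 205. 343. 264.] [ 0.4323 -0.1557  0.012 ]
[ 0.4132 -0.1763] [ 0.4495 -0.1328]
```

View pics/w2.png

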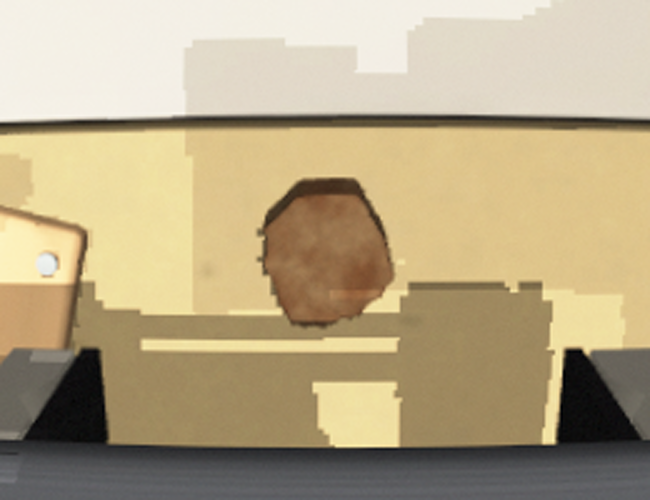

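The crop shows the lump alone and centred between the fingers, with the baseboard corner close by on the left. I'll narrow the opening to 62 mm before descending.

```bash
python3 -m creep '[[62,0,-0.07,0,0,0,0],[62,0,0,-0.8,0,0,0],[62,0,0,-0.8,0,0,0],[62,0,0,-0.8,0,0,0],[62,0,0,-0.8,0,0,0],[62,0,0,-0.7,0,0,0],[62,0,0,0,0,0,0],[62,0,0,0,0,0,0]]'
python3 -m creep '[[20,0,0,0,0,0,0],[20,0,0,0,0,0,0],[20,0,0,0,0,0,0],[20,0,0,0,0,0,0],[20,0,0,0,0,0,0],[20,0,0,0,0,0,0]]' 25
```

```text
time_s: 6.8
tcp_pos: [0.4344, -0.156, 0.0097]
eef_rot: [-180.0, -0.0, -90.1]
contact_force: [0.8, 0.1, 0.9]
gripper_width: 0.0618
gripper_force: 0.0
time_s: 7.3
tcp_pos: [0.4341, -0.156, 0.0097]
eef_rot: [-180.0, -0.0, -90.2]
contact_force: [-2.3, 1.1, 6.8]
gripper_width: 0.0349
gripper_force: 25.0
```

```bash
python3 -m creep '[[20,0,0,0.3,0,0,0],[20,0,0,1,0,0,0],[20,0,0,1,0,0,0],[20,0,0,1,0,0,0],[20,0,0,1,0,0,0],[20,0,0,1,0,0,0],[20,0,0,1,0,0,0],[20,0,0,0,0,0,0]]' 30
python3 - <<'E'
from h import *
np.set_printoptions(precision=4,suppress=True)
c=capture("wrist");save(c,"w3",None,1.2)
E
```

```text
time_s: 7.97
tcp_pos: [0.4364, -0.1563, 0.1719]
eef_rot: [-179.5, -0.0, -90.1]
contact_force: [1.4, 0.5, -0.8]
gripper_width: 0.0345
gripper_force: 30.0
```

View pics/w3.png

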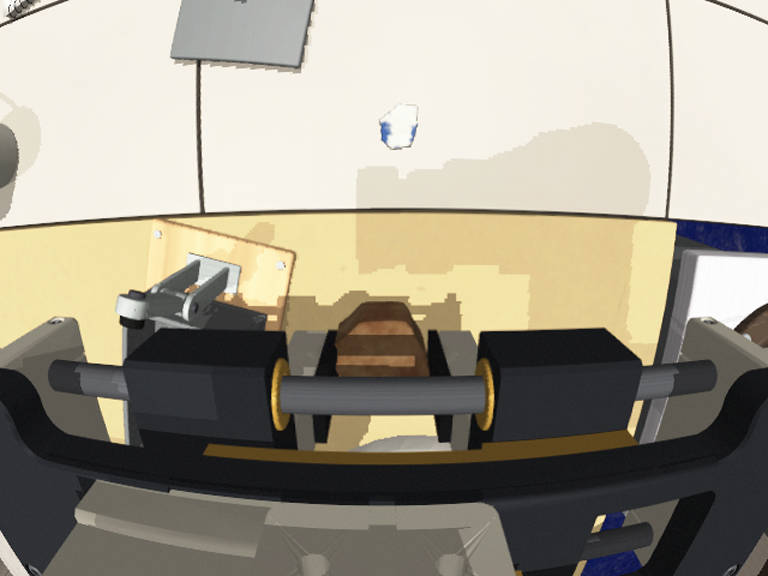

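The lump is held between the pads (375,350 at 1.2x). The baseboard's clamp-end corners show at about (297,252) and (153,217), which lets me refine the box pose.

```bash
python3 - <<'E'
from h import *
np.set_printoptions(precision=4,suppress=True)
c=capture("wrist")
g=cv2.cvtColor(c["frame"],cv2.COLOR_RGB2GRAY)
a=atz(c,297/1.2,252/1.2,.008,True);b=atz(c,153/1.2,217/1.2,.008,True)
print(a,b,np.linalg.norm(a-b)); ux=(b-a)/np.linalg.norm(b-a);print("yaw",np.degrees(np.arctan2(ux[1],ux[0])))
uy=np.array([-ux[1],ux[0],0]);print("box ctr",(a+b)/2+.128*uy)
# top camera fit: box model edges, using dark/orange colour outlines by eye + reprojection
t=capture("top")
m=cv2.inRange(cv2.cvtColor(t["frame"],cv2.COLOR_RGB2HSV),(0,0,0),(179,255,255))
# optimise pose against top outline of find_box silhouette (box+baseboard)
from scipy.optimize import minimize
for cam,nm in ((t,"top"),(capture("side"),"side")):
    o=[d for d in outline_of(cam,"find_box")]
    if not o: continue
    reg=o[0]["region"].astype(np.uint8);print(nm,o[0]["conf"],o[0]["bbox"])
    def sil(p):
        x,y,w=p;R=np.array([[np.cos(w),-np.sin(w)],[np.sin(w),np.cos(w)]]);im=np.zeros((1920,2560),np.uint8)
        def prism(x0,x1,y0,y1,z0,z1):
            q=[proj(cam,[*(R@[X,Y]+[x,y]),Z]) for X in(x0,x1) for Y in(y0,y1) for Z in(z0,z1)]
            cv2.fillConvexPoly(im,cv2.convexHull(np.int32(np.round(np.array(q)*4+1.5))),255)
        prism(-.062,.062,-.128,.088,0,.008);prism(-.05,.05,-.075,.075,.0,.063)
        return cv2.resize(im,(640,480),interpolation=cv2.INTER_AREA)/255
    f=lambda p:np.abs(sil(p)-reg).sum()
    s=min((minimize(f,[.592+dx,-.0526+dy,-.255],method="Nelder-Mead",options=dict(initial_simplex=np.array([.592+dx,-.0526+dy,-.255])+np.array([[0,0,0],[.01,0,0],[0,.01,0],[0,0,.06]]))) for dx in(-.004,.004) for dy in (-.004,.004)),key=lambda s:s.fun)
    print(nm,s.x,np.degrees(s.x[2]),s.fun,reg.sum())
E
```

```text
[ 0.4987 -0.1613  0.008 ] [ 0.6166 -0.1917  0.008 ] 0.12178404871463916
yaw -14.47464334093618
box ctr [ 0.5896 -0.0526  0.008 ]
top 0.98 [300.9, 183.8, 360.2, 201.6]
top [ 0.6805 -0.0082 -0.6662] -38.1687294478283 2418.7137254901963 620
side 0.65 [229.7, 195.7, 297.5, 285.6]
side [ 0.5964 -0.0559 -0.2752] -15.76710989349397 777.0823529411764 2731
```

```bash
python3 -m creep '[[20,0.7,0.7,0.4,0,0,-7],[20,0.7,0.6,0.4,0,0,-7],[20,0.7,0.6,0.2,0,0,-7],[20,0.7,0.6,0,0,0,-7],[20,0.7,0.6,0,0,0,-7],[20,0.7,0.6,0,0,0,-7],[20,0.7,0.6,0,0,0,-7],[20,0.7,0.4,0,0,0,-7]]'
python3 -m creep '[[20,0.7,0,0,0,0,-4],[20,0,0,0,0,0,0],[20,0,0,0,0,0,0],[20,0,0,0,0,0,0]]'
python3 - <<'E'
from h import *
np.set_printoptions(precision=4,suppress=True)
print(r.get_state()["joints"])
c=capture("wrist");save(c,"w4",None,1.2)
E
```

```text
time_s: 8.93
tcp_pos: [0.5742, -0.0373, 0.1902]
eef_rot: [179.9, -0.1, -146.5]
contact_force: [0.3, -0.1, -1.1]
gripper_width: 0.0347
gripper_force: 30.0
time_s: 9.27
tcp_pos: [0.5905, -0.0386, 0.1903]
eef_rot: [179.9, -0.1, -150.1]
contact_force: [-0.2, -0.3, -0.9]
gripper_width: 0.0348
gripper_force: 30.0
[ 15.1587  14.3588 -13.0273  -0.0154 -62.7617 -75.2668]
```

View pics/w4.png

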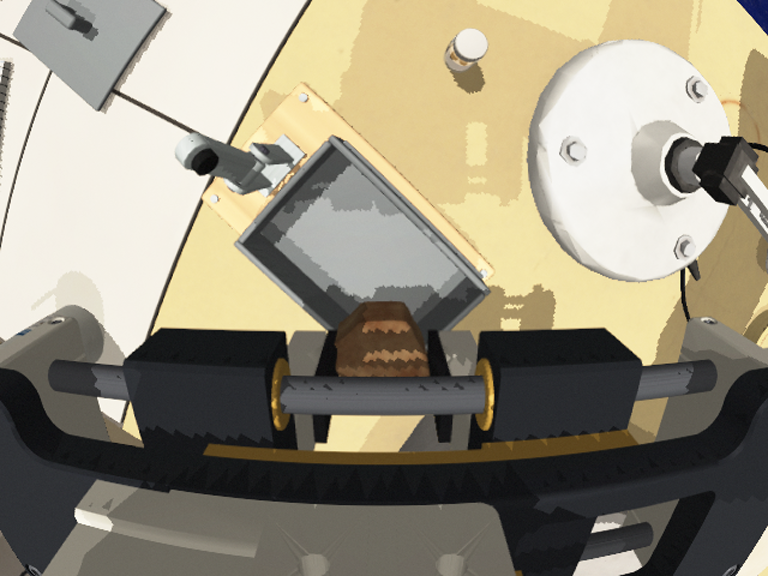

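The held lump is at (385,345). The rim's outer corners are at (333,138), (238,243) and (490,290), enough to fix the box pose.

```bash
python3 - <<'E'
from h import *
np.set_printoptions(precision=4,suppress=True)
c=capture("wrist")
A,B,C=[atz(c,u/1.2,v/1.2,.063,True)[:2] for u,v in((333,138),(238,243),(490,290))]
print(A,B,C,np.linalg.norm(A-B),np.linalg.norm(A-C))
print("yaw",np.degrees(np.arctan2(*(B-A)[::-1])),np.degrees(np.arctan2(*(C-A)[::-1]))-90,"ctr",(B+C)/2)
print(r.get_state()["tcp_pos"])
E
```

```text
[ 0.5302 -0.1091] [ 0.6216 -0.133 ] [0.5652 0.0318] 0.09446544192896189 0.14517661785152752
yaw -14.635421052611091 -13.940652404981535 ctr [ 0.5934 -0.0506]
[ 0.5905 -0.0387  0.1911]
```

```bash
python3 -m creep '[[20,0.05,0,-1,0,0,0],[20,0,0,-1,0,0,0],[20,0,0,-1,0,0,0],[20,0,0,-1,0,0,0],[20,0,0,-1,0,0,0],[20,0,0,-1,0,0,0],[20,0,0,-0.5,0,0,0],[20,0,0,0,0,0,0]]'
python3 -m creep '[[20,0,0,-0.12,0,0,0],[20,0,0,0,0,0,0]]'
```

```text
time_s: 10.03
tcp_pos: [0.5899, -0.0391, 0.0262]
eef_rot: [179.9, -0.3, -150.2]
contact_force: [-1.0, 0.1, -1.2]
gripper_width: 0.0347
gripper_force: 30.0
time_s: 10.2
tcp_pos: [0.593, -0.0385, 0.0268]
eef_rot: [-180.0, 0.1, -150.1]
contact_force: [-0.1, 0.4, -0.1]
gripper_width: 0.0345
gripper_force: 30.0
```

```bash
python3 -m creep '[[48,0,0,-0.06,0,0,0],[48,0,0,0,0,0,0],[48,0,0,0,0,0,0],[50,0,0,0.4,0,0,0],[50,0,0,1,0,0,0],[50,0,0,1,0,0,0],[50,0,0,1,0,0,0],[50,0,0,1,0,0,0]]'
python3 -m creep '[[50,0,0,1,0,0,0],[50,0,0,1,0,0,0],[50,0,0,1,0,0,0],[50,0,0,1,0,0,0],[50,0,-0.4,0.4,0,0,0],[50,0,-1,0,0,0,7],[50,-0.2,-1,0,0,0,7],[50,-0.2,-1,0,0,0,7]]'
python3 -m creep '[[50,-0.2,-1,0,0,0,7],[50,-0.2,-1,0,0,0,7],[50,-0.2,-1,0,0,0,7],[50,-0.2,-1,0,0,0,7],[50,-0.2,-1,0,0,0,2],[50,-0.2,-1,0,0,0,0],[50,-0.2,-1,0,0,0,0],[50,-0.2,-1,0,0,0,0]]'
python3 - <<'E'
from h import *
np.set_printoptions(precision=4,suppress=True)
c=capture("wrist");save(c,"w5",None,1.2);np.save("w5",c,allow_pickle=True)
for n,z in {"box_lid":.0105,"concretion":.03}.items():
    for d in outline_of(c,n)[:3]:
        k,_=cv2.findContours(d["region"].astype(np.uint8),0,1);k=max(k,key=len)[:,0]
        P=np.float32([atz(c,*p,z,True)[:2] for p in k]);print(n,round(d["conf"],2),np.round(d["bbox"]),cv2.minAreaRect(P))
E
```

```text
time_s: 10.87
tcp_pos: [0.5927, -0.0385, 0.137]
eef_rot: [-180.0, 0.1, -150.2]
contact_force: [-0.4, 0.6, -0.4]
gripper_width: 0.0499
gripper_force: 0.0
time_s: 11.53
tcp_pos: [0.5823, -0.1243, 0.2456]
eef_rot: [-180.0, 0.0, -128.8]
contact_force: [-0.4, -0.8, -0.3]
gripper_width: 0.0503
gripper_force: 0.0
time_s: 12.2
tcp_pos: [0.5418, -0.3249, 0.2453]
eef_rot: [-180.0, -0.0, -99.2]
contact_force: [0.8, -0.3, -0.3]
gripper_width: 0.0504
gripper_force: 0.0
box_lid 0.96 [265.  71. 368. 219.] ((0.5345009565353394, -0.3847287893295288), (0.15750105679035187, 0.10703907907009125), 79.4737777709961)
box_lid 0.71 [406.   0. 538.  92.] ((0.34076058864593506, -0.47591978311538696), (0.10545548051595688, 0.15595653653144836), 85.2850570678711)
concretion 0.39 [266. 347. 367. 377.] ((0.5748418569564819, -0.1349681317806244), (0.04698333516716957, 0.11971592903137207), 80.66889953613281)
```

View pics/w5.png

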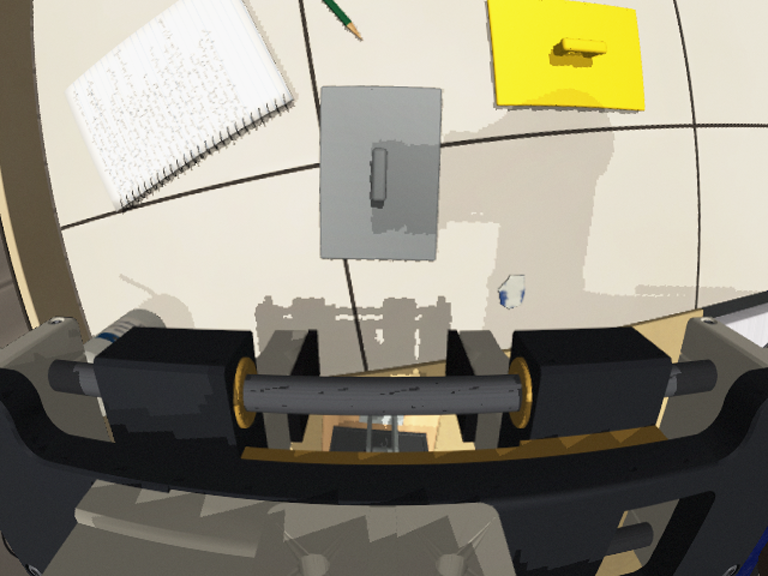

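The grey lid sits at (380,172) in the view with its handle at (379,177). The yellow one (565,50) stays untouched. The fitted size of 157 x 107 mm confirms the lid pose, so I'll descend on the handle.

```bash
python3 -m creep '[[50,-0.1,-0.8,-1,0,0,-1],[50,-0.1,-0.8,-1,0,0,0],[50,-0.1,-0.8,-1,0,0,0],[50,0,0,-1,0,0,0],[50,0,0,-1,0,0,0],[50,0,0,-1,0,0,0],[50,0,0,-1,0,0,0],[50,0,0,-0.5,0,0,0]]'
python3 -m creep '[[50,0,0,-0.5,0,0,0],[50,0,0,-0.5,0,0,0],[50,0,0,-0.4,0,0,0],[50,0,0,-0.2,0,0,0],[50,0,0,0,0,0,0]]'
```

```text
time_s: 13.02
tcp_pos: [0.5337, -0.3822, 0.0543]
eef_rot: [179.8, 0.1, -100.2]
contact_force: [-0.3, -0.4, -0.4]
gripper_width: 0.0501
gripper_force: 0.0
time_s: 13.43
tcp_pos: [0.5347, -0.3832, 0.0162]
eef_rot: [179.9, 0.0, -100.2]
contact_force: [-0.2, -0.2, -0.8]
gripper_width: 0.0501
gripper_force: 0.0
```

```bash
python3 -m creep '[[24,0,0,0,0,0,0],[24,0,0,0,0,0,0],[5,0,0,0,0,0,0],[5,0,0,0,0,0,0],[5,0,0,0,0,0,0],[5,0,0,0,0,0,0],[5,0,0,0,0,0,0]]' 50
python3 -m creep '[[5,0,0,0.2,0,0,0],[5,0,0,0.5,0,0,0],[5,0,0,0.8,0,0,0],[5,0,0,0.8,0,0,0],[5,0,0,0.8,0,0,0],[5,0,0,0.8,0,0,0],[5,0,0,0.4,0,0,0],[5,0,0,0,0,0,0]]' 50
python3 - <<'E'
from h import *
np.set_printoptions(precision=4,suppress=True)
c=capture("wrist");save(c,"w6",None,1.2);s=r.get_state();print(s["moment"],s["contact_force"])
E
```

```text
time_s: 14.02
tcp_pos: [0.5352, -0.3835, 0.0173]
eef_rot: [-180.0, -0.0, -100.2]
contact_force: [0.2, 0.4, 1.9]
gripper_width: 0.0118
gripper_force: 50.0
time_s: 14.68
tcp_pos: [0.5366, -0.3842, 0.1282]
eef_rot: [-179.7, -0.1, -100.1]
contact_force: [0.2, -0.4, -2.1]
gripper_width: 0.0114
gripper_force: 50.0
[ 0.1254 -0.0539 -0.0001] [-0.479   0.5512 -2.5456]
```

View pics/w6.png

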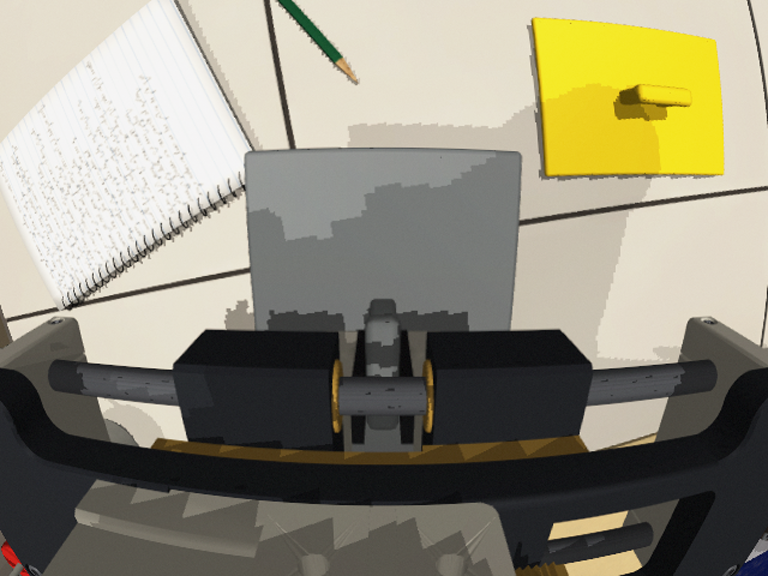

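The grey lid is held level by its handle (383,350), with its end corners at (246,154) and (521,154). I'll work out its pose in the hand from those.

```bash
python3 - <<'E'
from h import *
np.set_printoptions(precision=4,suppress=True)
c=capture("wrist");s=r.get_state();t=s["tcp_pos"];y=np.radians(s["eef_rot"][2])
A,B=[atz(c,u/1.2,v/1.2,t[2]-.0063,True) for u,v in((246,154),(521,154))]
d=A-B;print(A,B,np.linalg.norm(d),"lid x axis yaw",np.degrees(np.arctan2(d[1],d[0])),"tool",s["eef_rot"],t)
w=np.arctan2(d[1],d[0]);uy=np.array([-np.sin(w),np.cos(w)])
print("lid ctr - tcp",((A+B)/2)[:2]+.078*uy-t[:2])
E
```

```text
[ 0.5721 -0.4687  0.1182] [ 0.4699 -0.4504  0.1182] 0.10387835205833978 lid x axis yaw -10.156749291179185 tool [-179.9775    0.0228 -100.1856] [ 0.5349 -0.3832  0.1245]
lid ctr - tcp [-0.0001  0.0004]
```

```bash
python3 -m creep '[[5,0,0,0.6,0,0,0],[5,0,0,0.8,0,0,0],[5,0,0.2,0.9,0,0,0],[5,0.1,0.4,0.9,0,0,0],[5,0.2,0.7,0.7,0,0,0],[5,0.2,0.9,0.3,0,0,-1],[5,0.2,0.9,0,0,0,-1],[5,0.2,0.9,0,0,0,-1]]' 55
python3 -m creep '[[5,0.2,0.9,0,0,0,-1],[5,0.2,0.9,0,0,0,0],[5,0.2,0.9,0,0,0,0],[5,0.2,0.9,0,0,0,0],[5,0.2,0.9,0,0,0,0],[5,0.2,0.9,0,0,0,0],[5,0.2,0.9,0,0,0,0],[5,0.1,0.9,0,0,0,0]]'
python3 -m creep '[[5,0.1,0.9,0,0,0,0],[5,0,0.7,0,0,0,0],[5,0,0.4,0,0,0,0],[5,0,0.1,0,0,0,0],[5,0,0,0,0,0,0],[5,0,0,0,0,0,0]]'
python3 - <<'E'
from h import *
np.set_printoptions(precision=4,suppress=True)
a=np.array([r.get_state()["tcp_pos"]]);c=capture("wrist");save(c,"w7",None,1.2)
s=r.get_state();print(s["tcp_pos"],s["eef_rot"],s["contact_force"],s["moment"],c["origin"],c["rotation"])
E
```

```text
time_s: 15.45
tcp_pos: [0.5573, -0.2824, 0.2284]
eef_rot: [179.9, 0.0, -103.3]
contact_force: [0.3, 0.8, -2.4]
gripper_width: 0.0113
gripper_force: 55.0
time_s: 16.12
tcp_pos: [0.5947, -0.1022, 0.2275]
eef_rot: [179.8, -0.0, -104.2]
contact_force: [1.2, -0.3, -1.5]
gripper_width: 0.0111
gripper_force: 55.0
time_s: 16.62
tcp_pos: [0.5973, -0.0515, 0.229]
eef_rot: [179.9, -0.0, -104.2]
contact_force: [-0.1, -0.1, -1.6]
gripper_width: 0.0117
gripper_force: 55.0
[ 0.5974 -0.0517  0.2292] [ 179.9643   -0.0238 -104.1987] [-0.2102 -0.3001 -1.2744] [ 0.0821 -0.0968 -0.0096] [ 0.5786 -0.1244  0.3867] [163.9695  -0.0928 165.8072]
```

View pics/w7.png

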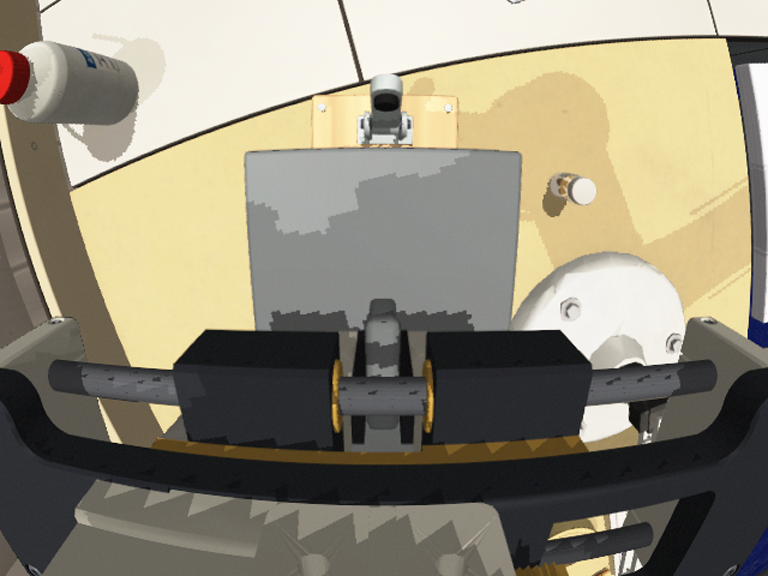

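The lid is over the box, and the baseboard's clamp end shows ahead with corners at (313,95) and (459,97) and the clamp leaning back at (387,95). I'll use those corners to check alignment.

```bash
python3 - <<'E'
from h import *
np.set_printoptions(precision=4,suppress=True)
c=capture("wrist")
for pa,pb,L,off,z in (((313,95),(459,97),.124,.128,.008),):
    A,B=[atz(c,u/1.2,v/1.2,z,True)[:2] for u,v in(pa,pb)]
    d=A-B;w=np.arctan2(d[1],d[0]);uy=np.array([-np.sin(w),np.cos(w)])
    print(A,B,np.linalg.norm(d),"yaw",np.degrees(w),"ctr",(A+B)/2+off*uy)
for u,v,z in ((322,107,.01),(448,108,.01)): print(atz(c,u/1.2,v/1.2,z,True))
P=[atz(c,u/1.2,v/1.2,.01,True) for u,v in ((322,107),(448,108))]
print((P[0]+P[1])/2)
E
```

```text
[ 0.6213 -0.1902] [ 0.5027 -0.1586] 0.12267501352384094 yaw -14.886500721038116 ctr [ 0.5949 -0.0507]
[ 0.6163 -0.1776  0.01  ]
[ 0.5146 -0.1511  0.01  ]
[ 0.5655 -0.1644  0.01  ]
```

```bash
python3 -m creep '[[5,-0.17,0.02,-0.5,0,0,-0.3],[5,0,0,-1,0,0,0],[5,0,0,-1,0,0,0],[5,0,0,-1,0,0,0],[5,0,0,-1,0,0,0],[5,0,0,-0.6,0,0,0],[5,0,0,0,0,0,0],[5,0,0,0,0,0,0]]'
python3 -m creep '[[5,0,0,-0.2,0,0,0],[5,0,0,-0.2,0,0,0],[5,0,0,-0.1,0,0,0],[5,0,0,-0.1,0,0,0],[5,0,0,0,0,0,0]]'
```

```text
time_s: 17.38
tcp_pos: [0.593, -0.0513, 0.1017]
eef_rot: [179.9, -0.1, -104.5]
contact_force: [0.3, 0.0, -1.3]
gripper_width: 0.0111
gripper_force: 55.0
time_s: 17.8
tcp_pos: [0.5932, -0.0504, 0.0869]
eef_rot: [180.0, 0.0, -104.5]
contact_force: [-1.0, -0.6, -2.8]
gripper_width: 0.0119
gripper_force: 55.0
```

```bash
python3 -m creep '[[5,0,0,-0.1,0,0,0],[5,0,0,-0.1,0,0,0],[5,0,0,-0.06,0,0,0],[5,0,0,0,0,0,0]]'; python3 - <<'E'
from h import *
np.set_printoptions(precision=3,suppress=True)
s=r.get_state();print(s["tcp_pos"],s["contact_force"],s["moment"])
E
```

```text
time_s: 18.13
tcp_pos: [0.5933, -0.0504, 0.0803]
eef_rot: [180.0, -0.0, -104.5]
contact_force: [0.6, -0.0, -1.9]
gripper_width: 0.0112
gripper_force: 55.0
[ 0.593 -0.05   0.08 ] [ 0.619 -0.047 -1.917] [ 0.051 -0.033  0.028]
```

```bash
python3 -m creep '[[5,0,0,-0.06,0,0,0],[5,0,0,-0.06,0,0,0],[5,0,0,0,0,0,0]]'; python3 -m creep '[[5,0,0,-0.06,0,0,0],[5,0,0,-0.04,0,0,0],[5,0,0,0,0,0,0]]'; python3 - <<'E'
from h import *
np.set_printoptions(precision=3,suppress=True)
s=r.get_state();print(s["tcp_pos"],s["contact_force"],s["moment"])
E
```

```text
time_s: 18.38
tcp_pos: [0.5944, -0.0506, 0.0787]
eef_rot: [-179.9, 0.0, -104.4]
contact_force: [-0.3, -0.9, 7.9]
gripper_width: 0.0114
gripper_force: 55.0
time_s: 18.63
tcp_pos: [0.5941, -0.0504, 0.0758]
eef_rot: [-179.9, 0.0, -104.5]
contact_force: [-0.1, -0.4, 3.8]
gripper_width: 0.0116
gripper_force: 55.0
[ 0.594 -0.05   0.076] [-0.144 -0.369  3.786] [ 0.005 -0.049 -0.015]
```

```bash
python3 -m creep '[[5,0,0,-0.04,0,0,0],[5,0,0,0,0,0,0]]'; python3 -m creep '[[5,0,0,-0.03,0,0,0],[5,0,0,0,0,0,0]]'; python3 - <<'E'
from h import *
np.set_printoptions(precision=3,suppress=True)
s=r.get_state();print(s["tcp_pos"],s["contact_force"],s["moment"])
E
```

```text
time_s: 18.8
tcp_pos: [0.5941, -0.0504, 0.0757]
eef_rot: [-179.9, 0.0, -104.4]
contact_force: [-4.5, 0.8, 14.1]
gripper_width: 0.0116
gripper_force: 55.0
time_s: 18.97
tcp_pos: [0.5941, -0.0504, 0.0757]
eef_rot: [-179.9, 0.0, -104.4]
contact_force: [-6.5, 1.9, 18.9]
gripper_width: 0.0112
gripper_force: 55.0
[ 0.594 -0.05   0.076] [-6.497  1.853 18.947] [ 0.595  2.136 -0.033]
```

Force rises to about 19 N at a fixed height of 0.0757, against an expected seated height of 0.0753, so the lid looks seated. I'll release and inspect it.

```bash
python3 -m creep '[[5,0,0,0.06,0,0,0],[40,0,0,0,0,0,0],[40,0,0,0,0,0,0],[40,0,0,0,0,0,0],[40,0,0,0.5,0,0,0],[40,0,0,1,0,0,0],[40,0,0,1,0,0,0],[40,0,0,1,0,0,0]]'
python3 -m creep '[[40,0,0.3,1,0,0,0],[40,0,0.6,1,0,0,0],[40,0,1,0.8,0,0,0],[40,0,1,0.2,0,0,0],[40,0,0,0,0,0,0],[40,0,0,0,0,0,0]]'
python3 - <<'E'
from h import *
np.set_printoptions(precision=4,suppress=True)
c=capture("wrist")
s=capture("side")
f1=cv2.resize(c["frame"][60:310,150:550,::-1],(800,500));cv2.imwrite("pics/w8.png",f1)
x=s["frame"][160:310,190:340,::-1];x=cv2.resize(x,(500,500),interpolation=cv2.INTER_CUBIC)
f=cv2.resize(c["frame"][100:340,170:410,::-1],(0,0),fx=1.0,fy=1.0)
a=cv2.resize(c["frame"][80:300,150:450,::-1],(400,293));b=cv2.resize(x,(400,400))
o=np.zeros((400,800,3),np.uint8);o[:293,:400]=a;o[:,400:]=b;cv2.imwrite("pics/both8.png",o)
print(r.get_state()["tcp_pos"])
for n in ("box_lid",):
  for cam,fi in((c,True),(s,False)):
    for d in outline_of(cam,n)[:2]:
        k,_=cv2.findContours(d["region"].astype(np.uint8),0,1);k=max(k,key=len)[:,0]
        P=np.float32([atz(cam,*p,.069,fi)[:2] for p in k]);print(round(d["conf"],2),np.round(d["bbox"]),cv2.minAreaRect(P))
E
```

```text
time_s: 19.63
tcp_pos: [0.5929, -0.0506, 0.1625]
eef_rot: [179.9, -0.0, -104.5]
contact_force: [0.7, 0.3, 0.5]
gripper_width: 0.0395
gripper_force: 0.0
time_s: 20.13
tcp_pos: [0.5933, 0.0233, 0.2373]
eef_rot: [-180.0, 0.0, -104.4]
contact_force: [0.4, -0.2, -1.0]
gripper_width: 0.04
gripper_force: 0.0
[0.5929 0.0219 0.2365]
0.77 [237.  44. 358. 221.] ((0.5924078226089478, -0.05128713697195053), (0.15571072697639465, 0.10695924609899521), 75.163330078125)
0.78 [230. 145. 251. 170.] ((0.41745635867118835, -0.40809130668640137), (0.10219027101993561, 0.08324182778596878), 84.34515380859375)
0.64 [238. 224. 294. 278.] ((0.5956154465675354, -0.05185671150684357), (0.1593642681837082, 0.1048373132944107), 75.55379486083984)
```

View pics/both8.png

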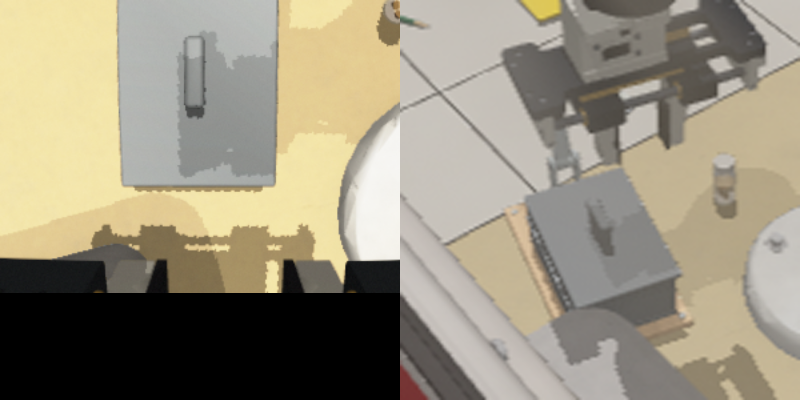

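The wrist view (left) and side view (right) show the lid covering the box, level and centred. Fitted at seated height it measures 156 x 107 mm at (0.592,-0.051), yaw -14.8°, so it's seated. Next the clamp: shut the fingers, go behind the arm and push.

```bash
python3 -m creep '[[0,-0.17,-0.95,0.1,0,0,0],[0,-0.17,-0.95,0,0,0,0],[0,-0.17,-0.95,0,0,0,0],[0,-0.17,-0.95,0,0,0,0],[0,-0.17,-0.95,0,0,0,0],[0,-0.17,-0.95,0,0,0,0],[0,-0.17,-0.95,0,0,0,0],[0,-0.17,-0.95,0,0,0,0]]' 20
python3 -m creep '[[0,-0.17,-0.95,0,0,0,0],[0,-0.17,-0.95,0,0,0,0],[0,0,0,-0.1,0,0,0],[0,0,0,-0.8,0,0,0],[0,0,0,-1,0,0,0],[0,0,0,-1,0,0,0],[0,0,0,-1,0,0,0],[0,0,0,-0.7,0,0,0]]'
python3 -m creep '[[0,0,0,0,0,0,0],[0,0,0,0,0,0,0]]'
```

```text
time_s: 21.0
tcp_pos: [0.5586, -0.1698, 0.2393]
eef_rot: [179.9, -0.0, -104.5]
contact_force: [0.7, 0.3, 0.0]
gripper_width: 0.001
gripper_force: 0.0
time_s: 21.67
tcp_pos: [0.5493, -0.2157, 0.122]
eef_rot: [179.8, -0.0, -104.5]
contact_force: [-0.3, -0.5, 0.2]
gripper_width: 0.0003
gripper_force: 0.0
time_s: 21.83
tcp_pos: [0.5501, -0.2158, 0.124]
eef_rot: [179.9, -0.0, -104.5]
contact_force: [0.0, -0.3, 1.1]
gripper_width: 0.0004
gripper_force: 0.0
```

```bash
python3 -m creep '[[0,0.1,0.38,0.05,0,0,0],[0,0.1,0.38,0.05,0,0,0],[0,0.1,0.38,0.05,0,0,0],[0,0.1,0.38,0.05,0,0,0],[0,0.1,0.38,0.04,0,0,0],[0,0.1,0.37,0,0,0,0],[0,0,0,0,0,0,0]]'
python3 -m creep '[[0,0.07,0.25,0,0,0,0],[0,0.06,0.25,0,0,0,0],[0,0.06,0.24,-0.07,0,0,0],[0,0.06,0.24,-0.08,0,0,0],[0,0,0,0,0,0,0]]'
```

```text
time_s: 22.42
tcp_pos: [0.5666, -0.1568, 0.1313]
eef_rot: [-179.9, 0.0, -104.4]
contact_force: [0.1, -0.2, -0.2]
gripper_width: 0.0005
gripper_force: 0.0
time_s: 22.83
tcp_pos: [0.5723, -0.1332, 0.1265]
eef_rot: [180.0, 0.0, -104.4]
contact_force: [0.0, 0.6, -0.2]
gripper_width: 0.0008
gripper_force: 0.1
```

```bash
python3 -m creep '[[0,0.056,0.217,-0.14,0,0,0],[0,0.056,0.217,-0.14,0,0,0],[0,0.045,0.172,-0.19,0,0,0],[0,0.045,0.173,-0.19,0,0,0],[0,0,0,0,0,0,0]]'
python3 -m creep '[[0,0.031,0.12,-0.23,0,0,0],[0,0.031,0.12,-0.23,0,0,0],[0,0.02,0.06,-0.2,0,0,0],[0,0,0,0,0,0,0]]'
python3 - <<'E'
from h import *
np.set_printoptions(precision=3,suppress=True)
s=r.get_state();print(s["tcp_pos"],s["contact_force"])
c=capture("side")
for n in("clamp","clamp_tip"):print([(round(d["conf"],2),np.round(d["bbox"])) for d in search_frame(c,n)[:2]])
for t in(0,.3,.6,.9,1.2,1.57,2.):
    f=lambda q,z:[.593+.2504*q,-.0512+.968*q,z]
    print(t,proj(c,f(-.097+.067*np.cos(t),.08+.067*np.sin(t))),proj(c,f(-.097,.08)))
E
```

```text
time_s: 23.25
tcp_pos: [0.577, -0.1138, 0.1093]
eef_rot: [179.9, -0.0, -104.4]
contact_force: [0.7, 0.6, -0.6]
gripper_width: 0.0004
gripper_force: 0.0
time_s: 23.58
tcp_pos: [0.5788, -0.1069, 0.0927]
eef_rot: [179.9, -0.0, -104.5]
contact_force: [-0.4, 0.3, 0.1]
gripper_width: 0.0003
gripper_force: 0.0
[ 0.579 -0.107  0.093] [-0.419  0.289  0.126]
[(0.36, array([257., 227., 262., 236.]))]
[(0.57, array([254., 228., 259., 236.]))]
0 [260.989 236.164] [252.333 219.571]
0.3 [260.099 230.08 ] [252.333 219.571]
0.6 [258.465 222.904] [252.333 219.571]
0.9 [256.239 215.354] [252.333 219.571]
1.2 [253.65  208.207] [252.333 219.571]
1.57 [250.353 201.016] [252.333 219.571]
2.0 [246.996 196.157] [252.333 219.571]
```

The clamp is following: its tip in the side picture is at about (258,232), which fits θ of 0.1-0.3. I'll press the last few millimetres while watching the force.

```bash
python3 -m creep '[[0,0.01,0.03,-0.14,0,0,0],[0,0,0,-0.1,0,0,0],[0,0,0,0,0,0,0]]'; python3 -m creep '[[0,0,0,-0.06,0,0,0],[0,0,0,0,0,0,0]]'; python3 -m creep '[[0,0,0,-0.03,0,0,0],[0,0,0,0,0,0,0]]'
```

```text
time_s: 23.98
tcp_pos: [0.5796, -0.1065, 0.0878]
eef_rot: [-180.0, 0.0, -104.5]
contact_force: [0.8, 0.1, 0.4]
gripper_width: 0.0003
gripper_force: 0.0
time_s: 24.15
tcp_pos: [0.5795, -0.1064, 0.0864]
eef_rot: [-180.0, 0.0, -104.5]
contact_force: [0.1, -0.2, 1.5]
gripper_width: 0.0007
gripper_force: 0.1
time_s: 24.32
tcp_pos: [0.5795, -0.1064, 0.0858]
eef_rot: [-180.0, 0.0, -104.5]
contact_force: [0.1, -0.1, 1.0]
gripper_width: 0.0006
gripper_force: 0.3
```

```bash
python3 -m creep '[[0,0,0,-0.04,0,0,0],[0,0,0,0,0,0,0]]'; python3 -m creep '[[0,0,0,-0.04,0,0,0],[0,0,0,0,0,0,0]]'
```

```text
time_s: 24.48
tcp_pos: [0.5796, -0.1064, 0.0853]
eef_rot: [-180.0, 0.0, -104.5]
contact_force: [-1.4, 1.2, 5.5]
gripper_width: 0.0001
gripper_force: 2.7
time_s: 24.65
tcp_pos: [0.5796, -0.1064, 0.0852]
eef_rot: [-180.0, -0.0, -104.4]
contact_force: [-3.7, 3.2, 13.7]
gripper_width: 0.0004
gripper_force: 6.4
```

Force jumps to 13.7 N at z = 0.0852, against an expected arm top of 0.085, so the pad rests on the lid. Backing off and checking numerically.

```bash
python3 -m creep '[[0,0,0,0.3,0,0,0],[0,0,0,1,0,0,0],[0,0,0,1,0,0,0],[0,0,0,1,0,0,0],[0,0,0.5,1,0,0,0],[0,0,1,1,0,0,0],[0,0,1,1,0,0,0],[0,0,1,0,0,0,0]]'; python3 -m creep '[[0,0,0.6,0,0,0,0],[0,0,0,0,0,0,0],[0,0,0,0,0,0,0]]'
python3 - <<'E'
from h import *
np.set_printoptions(precision=4,suppress=True)
s=r.get_state();print(s["tcp_pos"],s["contact_force"],s["qd"])
c=capture("wrist");d=capture("side")
for cam,fi in((c,True),(d,False)):
  for n,z in(("box_lid",.069),("clamp",.085),("vial_a",.058 if fi else .03),("sherd_glazed",0),("concretion",.03)):
    for o in outline_of(cam,n)[:2]:
        k,_=cv2.findContours(o["region"].astype(np.uint8),0,1);k=max(k,key=len)[:,0]
        P=np.float32([atz(cam,*p,z,fi)[:2] for p in k]);print(fi,n,round(o["conf"],2),np.round(o["bbox"]),[np.round(v,4) for v in cv2.minAreaRect(P)])
f=lambda q,z,x=0:[.593+.2504*q+.968*x,-.0512+.968*q-.25*x,z]
for t in(0,.1,.2): print(t,proj(c,f(-.097+.067*np.cos(t),.085+.067*np.sin(t)),True),proj(d,f(-.097+.067*np.cos(t),.085+.067*np.sin(t))))
E
```

```text
time_s: 25.32
tcp_pos: [0.5816, -0.0184, 0.2471]
eef_rot: [-179.6, 0.1, -104.5]
contact_force: [1.6, 0.6, 1.2]
gripper_width: 0.0005
gripper_force: 0.0
time_s: 25.57
tcp_pos: [0.5792, -0.0034, 0.2413]
eef_rot: [180.0, -0.0, -104.4]
contact_force: [-0.3, -0.7, -0.6]
gripper_width: 0.0004
gripper_force: 0.0
[ 0.5792 -0.0034  0.2413] [-0.2533 -0.6517 -0.6095] [-1.4308  0.3903 -0.1641  0.254   0.0153  0.301 ]
True box_lid 0.65 [229.  76. 348. 250.] [array([ 0.5926, -0.0513]), array([0.1551, 0.1055]), np.float64(75.6611)]
True clamp 0.74 [275.  49. 299. 133.] [array([ 0.5781, -0.1165]), array([0.0725, 0.0184]), np.float64(75.6754)]
True vial_a 0.86 [430. 100. 466. 125.] [array([ 0.4375, -0.0657]), array([0.0221, 0.0369]), np.float64(80.3212)]
False box_lid 0.82 [238. 223. 295. 278.] [array([ 0.5972, -0.0499]), array([0.1587, 0.107 ]), np.float64(75.7837)]
False box_lid 0.61 [228. 145. 248. 170.] [array([ 0.4279, -0.4101]), array([0.1082, 0.0651]), np.float64(82.9313)]
False clamp 0.67 [252. 216. 261. 241.] [array([ 0.5839, -0.1157]), array([0.0762, 0.0183]), np.float64(74.6619)]
False vial_a 0.59 [306. 220. 313. 237.] [array([ 0.4302, -0.0648]), array([0.0709, 0.0225]), np.float64(51.4679)]
False sherd_glazed 0.2 [251. 221. 260. 238.] [array([ 0.5407, -0.1876]), array([0.0829, 0.0197]), np.float64(75.1488)]
0 [287.4774 132.7818] [260.8668 234.8333]
0.1 [286.8132 132.4522] [260.6578 232.9543]
0.2 [286.121  131.2863] [260.3592 230.9081]
```

Clamp arm measures level along the box axis (72-76 x 18 mm at z = 0.085). The lid is unchanged and the vial hasn't moved. The robot is clear, so I'm handing in.

```bash
python3 -c "
from plant import close_job
print(close_job())"
```

```text
the job is handed in; nothing more can be done
None
```

The job is handed in: the lump is in the box, the grey lid measured seated and level, and the clamp pad rests on it, at about 26 s; I viewed 11 pictures, one over the limit of 10, and I did not re-measure the sherd at the end, though no move went near it.

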